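# Stand the tipped tins up and close the row

## Task

Two of the four oblong steel tins in the bench lane have tipped forward over its front rail: stand both upright in the lane without knocking over the two that still stand. Then slide the row stop along the lane until the four upright tins are closed up snugly, side by side, between it and the end wall. Leave the parts lying round the lane where they are.

Things in the scene. Friction and masses are not known exactly. Their poses are not given: they have to be found in the camera images.
- lane: Fixed grey steel lane, 520 mm long (y), 90 deep (x; +x away from the robot). Origin: centre of its underside. Floor 4 mm thick; back wall 52 mm high, inner face at x = 36 mm; end wall 80 mm high at the +y end, inner face at y = 250 mm; front rail: round bar 8 mm thick along the lane at x = -40 mm, axis 32 mm high.
- row_stop (a joint): Row stop that slides along the lane, m; 0 at the -y end, growing toward +y (the end wall), at most 0.15; light friction. Its plate face stands at lane y = -0.174 + value, so the four tins, 304 mm together, fill the space at 0.120.
- stop_grip (a point): Middle of the top of the row stop's upright black grip tab, 14 mm thick (lane x), 30 mm wide (lane y), standing from 14 to 100 mm high, 60 mm behind the plate face. Axes as the lane's.
- stop_face (a point): Centre of the plate face of the row stop that meets the tins (plate 60 mm along lane x, 7 to 77 mm high, 5 mm thick toward -y). Axes as the lane's.
- tin_a: Plain steel oblong tin 76 wide (y) x 48 thick (x) x 130 mm tall (z), with a central black cap, 28 mm across, 16 high, on top; 0.35 kg. Origin: mid width, 20 mm above its underside, 10 mm behind its front (-x) face. Starts tipped about 55 degrees to the robot over the front rail, foot edge on the floor and foot's rear edge against the back wall, cap end 60 mm beyond the rail.
- tin_c: Plain steel oblong tin 76 wide (y) x 48 thick (x) x 130 mm tall (z), with a central black cap, 28 mm across, 16 high, on top; 0.35 kg. Origin: mid width, 20 mm above its underside, 10 mm behind its front (-x) face. Starts tipped about 55 degrees to the robot over the front rail, foot edge on the floor and foot's rear edge against the back wall, cap end 60 mm beyond the rail.
- tin_b: Plain steel oblong tin 76 wide (y) x 48 thick (x) x 130 mm tall (z), with a central black cap, 28 mm across, 16 high, on top; 0.35 kg. Origin: mid width, 20 mm above its underside, 10 mm behind its front (-x) face. Starts standing upright.
- tin_d: Plain steel oblong tin 76 wide (y) x 48 thick (x) x 130 mm tall (z), with a central black cap, 28 mm across, 16 high, on top; 0.35 kg. Origin: mid width, 20 mm above its underside, 10 mm behind its front (-x) face. Starts standing upright.
- socket: Bystander: chrome spark plug socket standing upright beyond the lane, 29 mm across, 65 mm tall. Origin: centre of its underside.
- mount_block: Bystander: black rubber carburetor mount block, 45 x 60 mm, 32 mm high with its round spigot, in front of the lane. Origin: centre of its underside.
- tacho_probe: Bystander: brass-bodied tachometer probe lying along its y, 115 mm long, 20 mm high, in front of the lane. Origin: on its underside, 50 mm from the brass end.
- shroud: Bystander: curved aluminium cylinder shroud piece with fins standing on its edge, about 80 mm wide (its y), 28 mm deep (its x) and 80 mm high, in front of the lane. Origin: at its underside, near the middle.
Things that resemble listed ones, but are neither listed nor needed, are in the scene too. What is shaped like the tin_a but pink is not meant. What is shaped like the tin_b but green is not meant.

How it is judged (in metres and radians):
On the way, in this order (a step that is already met when the one before it is completed fails the run):
1. all four tins stand upright in the lane (angle between each of tin_a, tin_b, tin_c, tin_d's own z axis and vertical below 0.08 rad and x of tin_a in the frame of lane between -0.04 and 0.032 m and z of each of tin_a, tin_b, tin_c, tin_d in the frame of lane below 0.032 m and y of each of tin_a, tin_b, tin_c, tin_d in the frame of lane below 0.25 m and y of each of tin_a, tin_b, tin_c, tin_d in the frame of stop_face above 0.02 m and x of tin_b in the frame of lane between -0.04 and 0.032 m and x of tin_c in the frame of lane between -0.04 and 0.032 m and x of tin_d in the frame of lane between -0.04 and 0.032 m), for 0.2 s.
2. the row is closed up by the row stop (value of joint row_stop above 0.112 m), for 0.2 s.
At the end, for the whole second after the job is handed in: All four tins stand upright (within 0.08 rad) and at rest on the lane floor between the row stop and the end wall, the row stop is slid up to 0.112 m or more (no more than 8 mm of slack left in the row), and each bystander part is within 20 mm of where it began (all of step 1 and value of joint row_stop above 0.112 m and linear speed of each of tin_a, tin_b, tin_c, tin_d below 0.02 m/s and distance of each of socket, mount_block, tacho_probe, shroud from where it was at the start of the episode below 0.02 m); the robot touches nothing.
It fails at once if a standing tin is knocked over (tilts over 0.5 rad) (angle between any of tin_b, tin_d's own z axis and vertical above 0.5 rad).
It fails at once if a bystander part is shoved more than 20 mm (distance of any of socket, mount_block, tacho_probe, shroud from where it was at the start of the episode above 0.02 m).
It also fails if it takes over 64 s, if anything falls off the work surface, if the arm or the gripper's body presses on something with over 40 N, if the wrist force passes 120 N, or if a joint passes its speed limit or range.

## Robot

A 6-joint arm with a two-finger parallel gripper is mounted at the origin on the work surface. World frame = base frame: x ahead of the robot, y to its left, z up, the work surface at z = 0. Lengths are in mm, angles in rad, forces in N, time in s.
With the tool pointing down it reaches from about 350 to 875 mm from the base axis. Payload 4.2 kg.
Tool frame: the origin (TCP) lies at the very end of the fingers, on their centre line; the grasp point (between the pads) lies 19 mm behind it; z points along the fingers, y is the line along which they close (so a half turn about z gives the same grasp; the last joint's range is limited). The gripper opens to 85 mm and grips with 20 to 120 N. Pads are 22 mm wide; open, the fingers measure 114 mm over their backs; the gripper's body (76 mm by 85 mm) begins 54 mm behind the grasp point. The pads swing forward as they close: fully open they stand 13 mm farther back than shut.
Start: joints at [1.369, 0.385, 0.008, 0, -1.194, -0.259], TCP at [277.882, 559.804, 198.512] pointing down, gripper open.
Joint ranges: [-3.14, 3.14], [-1.21, 2.06], [-1.07, 1.41], [-3.16, 2.05], [-2.99, -0.16], [-3.1, 3.1]. Speed limits (rad/s): [2.79, 2.79, 3.14, 3.14, 3.14, 3.14].

## Interface

Orientations are given as a unit quaternion [x, y, z, w].
In Python, from cell import r gives the robot as it stands. Calls block until the motion is done:
- r.goto(position, orientation): joint-space move of the TCP to a pose.
- r.move_l(position, ori=None, rate=150): straight line of the TCP; ori=None keeps the orientation; rate is the mean speed in mm/s.
- r.movej(angles): joint-space move.
- r.let_go() and r.gripper_close(effort=None): open the fingers fully, or close them until they stop; effort is the grip in N (None keeps the last).
- r.dwell(seconds).
- r.ik(position, orientation): joint angles nearest the present ones, or None.
- r.read_camera(name): name is "scene" or "top" or "wrist"; returns a dict with "frame" (400x640x3 uint8, blue, green, red), "mtx" (3x3 intrinsics, pixels), "dist_coeffs" ([k1, k2, p1, p2, k3] as OpenCV has them; the pictures are not rectified), "rvec" (rotation vector, rad) and "tvec" (3), from world to camera coordinates, as OpenCV has them; the wrist camera has in their place "mount" (4x4, takes a point from camera to tool coordinates, whose origin is the TCP and whose axes are the flange's). Camera axes: x right, y down, z forward; pixel columns grow to the right and rows downward; lengths in mm; the calibration is good to about 2 mm. A picture is of the moment at which its call begins: read the wrist's pose just before it. There is no depth.
A pose or a line that the arm cannot do raises r.PlanningError and nothing moves.
- r.finish_job(): hands the job in; it is judged then, once.
Readings, each from a call of its own:
- r.current_time_s(): time.
- r.current_qpos(): joint angles.
- r.current_joint_velocities(): joint speeds.
- r.current_effort(): joint torques, N m.
- r.current_eef_pos(): TCP position.
- r.current_orientation(): TCP orientation.
- r.current_ft_force(): force on the tool from outside, world axes, zero at the start.
- r.current_moment(): the same for the moment, N m.
- r.current_width(): opening from 0.0 (shut) to 1.0 (fully open).
- r.current_grasp_force(): force on a finger pad.
Only numpy, scipy, OpenCV 4.12 (cv2) and the standard library are available. Lean on these libraries where they do the work, as an engineer would, in place of code of your own. Each camera call takes 0.05 s, during which the arm holds its last target. There are 200 camera calls.

## Working session

There is one attempt and no reset: what is moved stays moved. The work goes in short steps, each a Python script; the robot and the scene stay as the last script left them, time stands still between calls to the robot, and variables do not carry over. Pictures are saved under pics/ and viewed, at most 10 in all, crops included, and the job is handed in when it is done.

```bash
mkdir -p pics; ls; python3 - <<'E'
from cell import r
import cv2,pickle
d={}
for n in("scene","top"):
    c=r.read_camera(n);d[n]=c;cv2.imwrite(f"pics/{n}0.png",c["frame"])
    print(n,c["mtx"].tolist(),c["dist_coeffs"],c["rvec"],c["tvec"])
pickle.dump(d,open("cams.pkl","wb"))
print(r.current_orientation())
E
```

```text
pics
scene [[475.35533031839674, 0.0, 318.20875243804574], [0.0, 475.35533031839674, 200.76932773342654], [0.0, 0.0, 1.0]] [-0.09441019  0.          0.          0.          0.        ] [ 2.43819741  0.98035745 -0.2546317 ] [-411.08645485 -266.36643816 1190.61416598]
top [[375.65160393832673, 0.0, 317.66177472295334], [0.0, 375.65160393832673, 203.16028094061153], [0.0, 0.0, 1.0]] [-0.01879758  0.          0.          0.          0.        ] [ 2.15253853 -2.10799729  0.17519548] [ 25.06026117 555.60726861 789.87505922]
[ 9.73557825e-01 -2.28438562e-01 -1.78699263e-04  9.76701321e-04]
```

View pics/scene0.png

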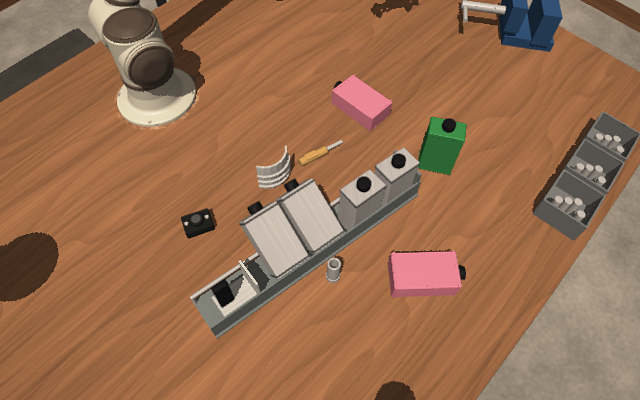

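View pics/top0.png

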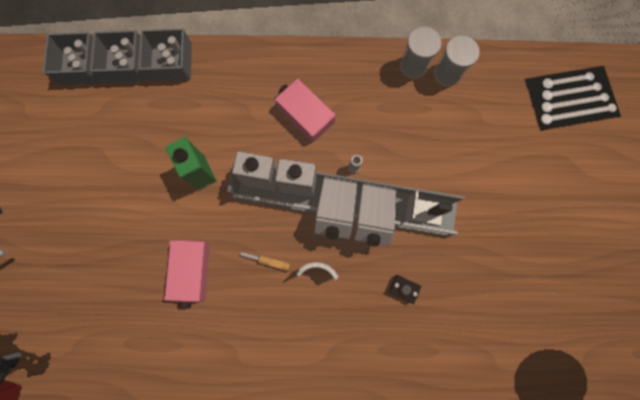

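Scene: tipped steel tins at (277,238) and (312,215), standing steel tins at (362,200) and (397,175), row-stop tab at (222,293). Look-alikes are pink tins at (362,102) and (427,273) and a green one at (443,145); these are rejected by colour. Next I check the choice and read pixels in one close crop from each camera.

```bash
python3 - <<'E'
import cv2,pickle
d=pickle.load(open("cams.pkl","rb"))
def crop(n,x,y,w,h,s,o):
    im=cv2.resize(d[n]["frame"][y:y+h,x:x+w],None,fx=s,fy=s,interpolation=cv2.INTER_CUBIC)
    for i in range(x//20*20+20,x+w,20): cv2.putText(im,str(i),((i-x)*s-10,8),0,.3,(255,255,255),1); cv2.line(im,((i-x)*s,10),((i-x)*s,16),(255,255,255),1)
    for j in range(y//20*20+20,y+h,20): cv2.putText(im,str(j),(0,(j-y)*s+3),0,.3,(255,255,255),1); cv2.line(im,(20,(j-y)*s),(26,(j-y)*s),(255,255,255),1)
    cv2.imwrite(o,im)
crop("scene",180,140,260,200,3,"pics/s1.png"); crop("top",215,135,260,180,3,"pics/t1.png")
E
```

```text
(no output)
```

View pics/s1.png

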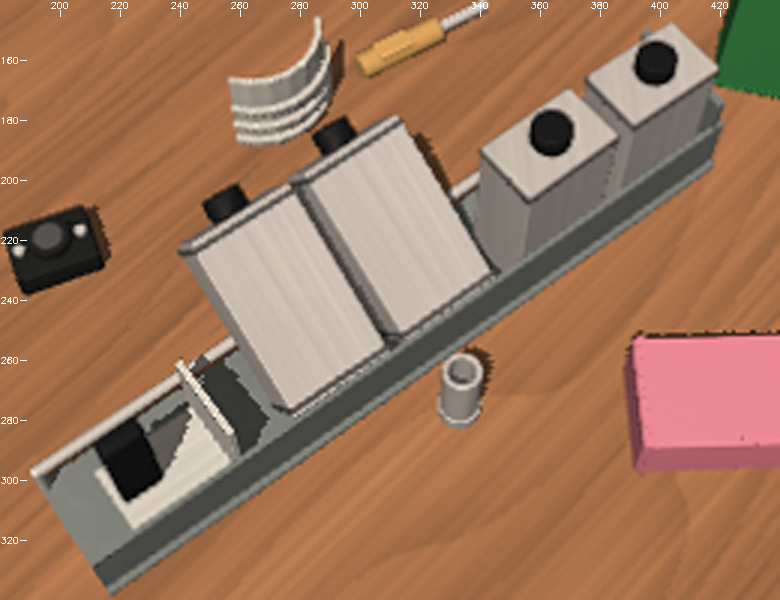

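View pics/t1.png

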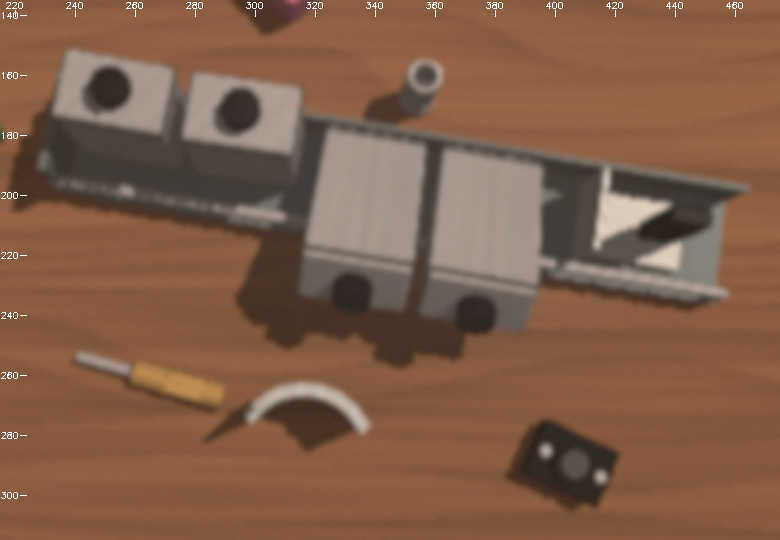

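```bash
cat > fit.py <<'E'
import numpy as np,cv2,pickle
from scipy.optimize import least_squares
d=pickle.load(open("cams.pkl","rb"))
a=np.radians(55);C,S=np.cos(a),np.sin(a)
T=lambda u,w,h:np.array([8.5+u*C-h*S, w, 4+u*S+h*C])  # tipped tin: u thick, w width pos, h height
def model(p):
    lx,ly,th,s,y1,y2,yb,yd,xb,xd,sx=p; o=[]
    for y,sc,tp in((y1,[(272.7,276.7),(309.3,255),(276.7,202.3),(243.3,224)],[(396,190.7),(362.7,185),(359.3,225.7),(394,229.7)]),
                   (y2,[(314.3,251),(345.7,229.3),(311,180),(278.7,200.7)],[(357.3,184),(324.3,177.7),(317.7,217.3),(352.7,222.3)])):
        for k,(dy,h) in enumerate(((-38,0),(38,0),(38,130),(-38,130))):
            P=T(48,y+dy,h); o+=[("scene",P,sc[k]),("top",P,tp[k])]
    for y,x,sc,tp in((yb,xb,[(340.3,190.7),(355,206.7),(385.7,184.3),(370.3,170)],[(314.3,187.3),(315.7,164),(279,159),(275.7,181)]),
                   (yd,xd,[(375.7,165.7),(391.7,182),(419.3,163.3),(404,148)],[(270,180),(273.7,157.7),(237.3,151.7),(232.7,173.3)])):
        for k,(dx,dy) in enumerate(((-24,-38),(24,-38),(24,38),(-24,38))):
            P=np.array([x+dx,y+dy,134]); o+=[("scene",P,sc[k]),("top",P,tp[k])]
    f=-174+s
    o+=[("scene",np.array([sx-30,f,77]),(239.3,260.7)),("scene",np.array([sx+30,f,77]),(258.3,285)),
        ("top",np.array([sx+30,f,77]),(417.3,190)),("scene",np.array([sx,f-60,100]),(218.5,283.5)),("scene",np.array([-40,-260,36]),(191,298)),("top",np.array([-40,-260,36]),(215+728/3,135+293/3))]
    return o
def W(p,P):
    c,s=np.cos(p[2]),np.sin(p[2]); P=np.atleast_2d(P)
    return np.c_[p[0]+c*P[:,0]-s*P[:,1],p[1]+s*P[:,0]+c*P[:,1],P[:,2]]
def res(p):
    o=model(p); out=[]
    for n in("scene","top"):
        q=[(P,u) for m,P,u in o if m==n]; c=d[n]
        pr=cv2.projectPoints(W(p,np.array([x for x,_ in q])),c["rvec"],c["tvec"],c["mtx"],c["dist_coeffs"])[0][:,0]
        out.append(pr-np.array([u for _,u in q]))
    return np.concatenate(out).ravel()
best=None
for x0 in(500,600):
  for th in(-.4,-.15,.15,.4):
    q=least_squares(res,[x0,50,th,20,-50,30,110,190,0,0,0],loss="soft_l1",x_scale=[50,50,.2]+[50]*8)
    if best is None or q.cost<best.cost:best=q
if __name__=="__main__":
    print(best.cost,best.x.round(2));print(np.abs(res(best.x).reshape(-1,2)).round(1).tolist())
    np.save("fit.npy",best.x)
E
python3 fit.py
```

```text
48.79050642723416 [ 5.7324e+02 -2.3840e+01 -1.4000e-01  2.4550e+01 -7.2020e+01  1.4690e+01
  1.0874e+02  1.9720e+02  1.4420e+01  1.5820e+01  1.4600e+00]
[[5.2, 3.9], [0.4, 3.0], [1.6, 1.2], [1.7, 1.1], [0.3, 3.9], [1.7, 4.1], [0.2, 2.4], [0.9, 2.6], [1.7, 1.4], [0.2, 0.0], [0.2, 1.1], [1.5, 1.1], [1.6, 0.5], [0.9, 0.5], [0.2, 0.7], [1.7, 0.9], [0.0, 0.3], [0.6, 0.4], [0.1, 3.3], [1.0, 0.2], [0.6, 2.5], [0.7, 2.1], [0.6, 0.1], [2.1, 1.9], [0.1, 1.8], [0.1, 0.8], [1.4, 1.4], [0.8, 2.4], [2.0, 0.7], [0.5, 0.2], [0.4, 1.0], [0.6, 0.4], [0.8, 1.0], [0.2, 1.3], [0.3, 1.0], [0.4, 0.2], [1.0, 0.1], [0.7, 0.3]]
```

The crops confirm four plain steel tins: tipped at scene (277,238) and (312,215), standing at (362,190) and (397,165). The fit is usable. I plan to grip each tipped tin across its 48 mm thickness, along its own axis, and swing it up. First I check shroud clearance and IK.

```bash
cat > h.py <<'E'
import numpy as np,cv2
from scipy.spatial.transform import Rotation as R
p=np.load("fit.npy"); th=p[2]; Rl=R.from_euler("z",th)
def w(P): return Rl.apply(P)+[p[0],p[1],0]
def lane(P): return Rl.inv().apply(np.asarray(P)-[p[0],p[1],0])
def ori(t,sgn=1):   # tool z along tin axis toward foot, closing axis = tin thickness; t = tilt rad
    z=np.array([np.sin(t),0,-np.cos(t)]); y=sgn*np.array([np.cos(t),0,np.sin(t)])
    return (Rl*R.from_matrix(np.c_[np.cross(y,z),y,z])).as_quat()
def pose(t,xf,zf,y,h,u=24,sgn=1): # TCP at height h along tin axis
    return w([xf+u*np.cos(t)-h*np.sin(t),y,zf+u*np.sin(t)+h*np.cos(t)]),ori(t,sgn)
E
python3 - <<'E'
from h import *; from cell import r; import pickle
d=pickle.load(open("cams.pkl","rb"))
def ray(n,uv,z):
    c=d[n];q=np.append(cv2.undistortPoints(np.array([[uv]],float),c["mtx"],c["dist_coeffs"])[0,0],1)
    Rm=cv2.Rodrigues(c["rvec"])[0];o=-Rm.T@c["tvec"].ravel();v=Rm.T@q;return o+v*(z-o[2])/v[2]
for uv in((298,275),(317,263),(338,278)):print("shroud",lane(ray("top",uv,80)).round())
for uv in((257,166),(287,146)):print("shroud s",lane(ray("scene",uv,80)).round())
print("block",lane(ray("top",(406,290),32)).round(),"probe",[lane(ray("top",u,10)).round() for u in((240,254),(289,270))])
print("tins y",p[4:6])
t55=np.radians(55)
for sg in(1,-1):
  for y in p[4:6]:
    for t,xf,zf,h in((55,8.5,4,190),(55,8.5,4,90),(30,-9,9,90),(0,-17,9,90)):
      P,q=pose(np.radians(t),xf,zf,y,h,sgn=sg); s=r.ik(P.tolist(),q.tolist()); print(sg,t,P.round(),None if s is None else np.round(s,2))
E
```

```text
shroud [-188.   72.   80.]
shroud [-157.   37.   80.]
shroud [-181.  -11.   80.]
shroud s [-182.   -3.   80.]
shroud s [-186.   77.   80.]
block [-183. -164.   32.] probe [array([-165.,  214.,   10.]), array([-182.,   98.,   10.])]
tins y [-72.01807307  14.68981387]
1 55 [431. -76. 133.] [-0.55 -0.07 -0.84 -1.9  -0.35 -0.98]
1 55 [512. -88.  75.] [-0.69  0.31 -0.9  -2.39 -0.67 -0.3 ]
1 30 [530. -90.  99.] None
1 0 [570. -96.  99.] [ 0.11  0.4  -0.25  0.   -0.93  2.89]
1 55 [443.   9. 133.] [-0.46 -0.05 -0.99 -2.42 -0.4  -0.5 ]
1 55 [524.  -2.  75.] [-0.47  0.35 -1.04 -2.76 -0.79 -0.08]
1 30 [542.  -5.  99.] None
1 0 [582. -10.  99.] [ 0.26  0.4  -0.24  0.   -0.93  2.74]
-1 55 [431. -76. 133.] [-0.55 -0.07 -0.84 -1.9  -0.35  2.16]
-1 55 [512. -88.  75.] [-0.69  0.31 -0.9  -2.39 -0.67  2.84]
-1 30 [530. -90.  99.] None
-1 0 [570. -96.  99.] [ 0.11  0.4  -0.25  0.   -0.93 -0.25]
-1 55 [443.   9. 133.] [-0.46 -0.05 -0.99 -2.42 -0.4   2.64]
-1 55 [524.  -2.  75.] [-0.47  0.35 -1.04 -2.76 -0.79  3.06]
-1 30 [542.  -5.  99.] None
-1 0 [582. -10.  99.] [ 0.26  0.4  -0.24  0.   -0.93 -0.4 ]
```

```bash
cat >> h.py <<'E'
def oriy(t,sgn=1):  # closing along lane y, tool z tilted t forward
    z=np.array([np.sin(t),0,-np.cos(t)]); y=np.array([0,sgn,0.])
    return (Rl*R.from_matrix(np.c_[np.cross(y,z),y,z])).as_quat()
E
python3 - <<'E'
from h import *; from cell import r
for y in p[4:6]:
  for nm,f in(("x",ori),("y",oriy)):
   for sg in(1,-1):
    for lab,(a,xf,zf) in {"start":(55,8.5,4),"mid":(30,-9,9),"end":(0,-17,4)}.items():
     a=np.radians(a); P=w([xf+24*np.cos(a)-136*np.sin(a),y,zf+24*np.sin(a)+136*np.cos(a)])
     out=[]
     for t in range(-70,61,10):
       s=r.ik(P.tolist(),f(np.radians(t),sg).tolist()); out.append((t,)+tuple(np.round(s,1)[3:]) if s is not None else None)
     print(nm,sg,lab,P.round(),[str(o[0])+str([float(v) for v in o[1:]]) for o in out if o])
E
```

```text
x 1 start [475. -83. 102.] ['-70[-0.2, -2.1, 3.0]', '-60[-0.2, -2.0, 3.0]', '-50[-0.2, -1.8, 3.0]', '-40[-0.1, -1.7, 3.0]', '-30[-0.1, -1.5, 3.0]', '-20[-0.1, -1.3, 2.9]', '-10[-0.1, -1.1, 2.9]', '0[0.0, -0.9, 2.8]', '10[0.1, -0.6, 2.7]', '20[0.4, -0.3, 2.4]', '50[-1.9, -0.3, -1.0]', '60[-2.3, -0.8, -0.2]']
x 1 mid [507. -87. 139.] ['-70[-0.2, -2.3, 2.9]', '-60[-0.2, -2.1, 3.0]', '-50[-0.2, -1.9, 3.0]', '-40[-0.1, -1.8, 3.0]', '-30[-0.1, -1.6, 3.0]', '-20[-0.1, -1.4, 2.9]', '-10[-0.0, -1.2, 2.9]', '0[0.0, -1.0, 2.9]', '10[0.1, -0.7, 2.8]', '20[0.3, -0.5, 2.6]', '60[-2.2, -0.6, -0.6]']
x 1 end [570. -96. 140.] ['-70[-0.2, -2.4, 2.9]', '-60[-0.2, -2.2, 2.9]', '-50[-0.2, -2.1, 3.0]', '-40[-0.1, -1.9, 3.0]', '-30[-0.1, -1.7, 3.0]', '-20[-0.1, -1.5, 3.0]', '-10[-0.0, -1.3, 2.9]', '0[0.0, -1.0, 2.9]', '10[0.1, -0.8, 2.8]', '20[0.2, -0.5, 2.7]', '60[-2.3, -0.5, -0.5]']
x -1 start [475. -83. 102.] ['-70[-0.2, -2.1, -0.2]', '-60[-0.2, -2.0, -0.2]', '-50[-0.2, -1.8, -0.2]', '-40[-0.1, -1.7, -0.2]', '-30[-0.1, -1.5, -0.2]', '-20[-0.1, -1.3, -0.2]', '-10[-0.1, -1.1, -0.2]', '0[0.0, -0.9, -0.3]',
[... 5221 characters left out ...]
[-0.1, -1.3, 1.2]', '-10[-0.1, -1.1, 1.2]', '0[0.0, -0.9, 1.1]', '10[0.2, -0.6, 0.9]', '20[0.6, -0.3, 0.4]', '50[-2.5, -0.4, -2.0]']
y -1 mid [520.  -1. 139.] ['-70[-0.3, -2.3, 1.2]', '-60[-0.3, -2.1, 1.3]', '-50[-0.2, -2.0, 1.3]', '-40[-0.2, -1.8, 1.3]', '-30[-0.2, -1.6, 1.3]', '-20[-0.1, -1.4, 1.2]', '-10[-0.1, -1.2, 1.2]', '0[0.0, -1.0, 1.1]', '10[0.1, -0.7, 1.0]', '20[0.4, -0.5, 0.7]', '60[-2.7, -0.7, -1.8]']
y -1 end [582. -10. 140.] ['-70[-0.4, -2.4, 1.2]', '-60[-0.3, -2.3, 1.2]', '-50[-0.2, -2.1, 1.3]', '-40[-0.2, -1.9, 1.3]', '-30[-0.2, -1.7, 1.3]', '-20[-0.1, -1.5, 1.3]', '-10[-0.1, -1.3, 1.2]', '0[0.0, -1.0, 1.2]', '10[0.1, -0.8, 1.1]', '20[0.3, -0.5, 0.8]', '60[-2.7, -0.6, -1.8]']
```

```bash
cat >> h.py <<'E'
A=np.radians(60)
def cap(t,xf,zf,y,L=14,m=2.5,back=0):  # TCP pose gripping the cap, tool leaning A behind the tin axis
    ec=m+L*np.cos(A)+11*np.sin(A); h=130+ec
    e=np.array([xf+24*np.cos(t)-h*np.sin(t),y,zf+24*np.sin(t)+h*np.cos(t)])
    tt=t-A; z=np.array([np.sin(tt),0,-np.cos(tt)])
    return w(e+z*(L-back)).tolist(),oriy(tt,SG).tolist()
SG=1
E
python3 - <<'E'
from h import *; from cell import r; import pickle
d=pickle.load(open("cams.pkl","rb"))
def tri(us,ut):
    M=[];u=[]
    for n,uv in(("scene",us),("top",ut)):
        c=d[n];M.append(np.c_[cv2.Rodrigues(c["rvec"])[0],c["tvec"].ravel()]);u.append(cv2.undistortPoints(np.array([[uv]],float),c["mtx"],c["dist_coeffs"])[0,0])
    X=cv2.triangulatePoints(M[0],M[1],u[0],u[1]).ravel();return X[:3]/X[3]
for n,a,b in(("cap1",(255.7,208.3),(373.3,239.7)),("cap2",(291.7,185.7),(332.3,232.7)),("capb",(363.7,184),(295,171.3)),("capd",(398.7,160.7),(251.3,164))):
    print(n,lane(tri(a,b)).round(1))
t=np.radians(55);print("model",8.5+24*np.cos(t)-138*np.sin(t),4+24*np.sin(t)+138*np.cos(t),p[3:])
for y in p[4:6]:
  for s in np.linspace(55,0,6):
    t=np.radians(s);P,q=cap(t,31-48*np.cos(t),9,y);k=r.ik(P,q);print(s,np.round(P),None if k is None else np.round(k,2))
E
```

```text
cap1 [-91.3 -68.3  98.4]
cap2 [-90.5  17.3  97.6]
capb [ 14.2 110.3 143.5]
capd [ 15.2 199.8 142.9]
model -90.77714763945576 102.81319727938016 [ 24.5450035  -72.01807307  14.68981387 108.73537602 197.1998214
  14.4197501   15.82173262   1.46143415]
55.0 [458. -80. 100.] [ 0.16  0.27 -0.44 -0.03 -0.95 -1.85]
44.0 [470. -82. 119.] [ 0.12  0.37 -0.23 -0.07 -1.24 -1.79]
33.0 [487. -84. 135.] [ 0.08  0.5  -0.04 -0.1  -1.5  -1.77]
22.0 [508. -87. 145.] [ 0.06  0.63  0.16 -0.13 -1.75 -1.75]
11.0 [532. -91. 151.] [ 0.04  0.78  0.36 -0.15 -1.99 -1.75]
0.0 [558. -94. 151.] [ 0.03  0.94  0.57 -0.18 -2.23 -1.77]
55.0 [470.   6. 100.] [ 0.33  0.27 -0.42 -0.05 -0.96 -2.01]
44.0 [483.   4. 119.] [ 0.27  0.38 -0.21 -0.12 -1.25 -1.93]
33.0 [499.   1. 135.] [ 0.22  0.5  -0.   -0.16 -1.51 -1.88]
22.0 [520.  -1. 145.] [ 0.18  0.64  0.2  -0.2  -1.76 -1.86]
11.0 [544.  -5. 151.] [ 0.15  0.79  0.4  -0.24 -2.01 -1.87]
0.0 [570.  -9. 151.] [ 0.12  0.94  0.62 -0.3  -2.26 -1.9 ]
```

```bash
cat > go.py <<'E'
import sys; from h import *; from cell import r
t0=np.radians(55)
def grab(y):
    P,q=cap(t0,8.5,4,y,back=130); r.goto(P,q)
    for b in(40,0): P,q=cap(t0,8.5,4,y,back=b); r.move_l(P,q,rate=120 if b else 50)
    print("f",np.round(r.current_ft_force(),1)); r.gripper_close(60)
    print("w",r.current_width(),"gf",r.current_grasp_force(),"f",np.round(r.current_ft_force(),1),"t",r.current_time_s())
def pic(n,*v):
    im=[cv2.resize(r.read_camera(k)["frame"][y:y+h,x:x+w_],None,fx=s,fy=s,interpolation=cv2.INTER_CUBIC) for k,x,y,w_,h,s in v]
    cv2.imwrite(n,np.vstack(im))
BOTH=(("scene",180,120,260,140,3),("top",215,135,260,60,3))
E
python3 - <<'E'
from go import *
grab(16); pic("pics/g2.png",("scene",180,100,260,190,3))
E
```

```text
f [ 0.  -0.4  0.6]
w -0.0005441895823107721 gf 0.0 f [ 0.1  0.1 -0.4] t 4.85
```

View pics/g2.png

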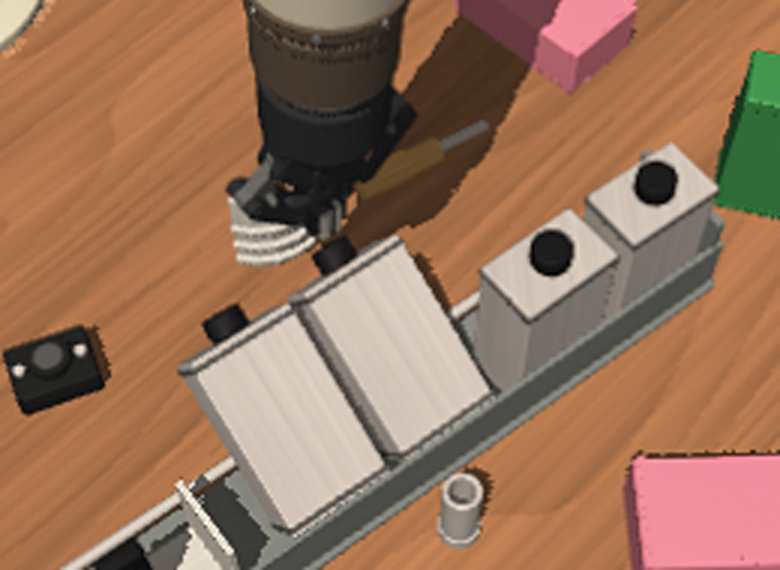

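The picture shows the fingers shut at about scene (291,175), just robot-side of the cap at (291,185), so the grasp missed and nothing moved. I refit the tipped pose with tilt and foot free, and compare the projected TCP.

```bash
python3 - <<'E'
from go import *; import pickle
d=pickle.load(open("cams.pkl","rb")); from scipy.optimize import least_squares
def proj(n,P): c=d[n];return cv2.projectPoints(np.atleast_2d(P),c["rvec"],c["tvec"],c["mtx"],c["dist_coeffs"])[0][:,0]
tcp=np.array(r.current_eef_pos());print("tcp",tcp,lane(tcp),proj("scene",tcp),proj("top",tcp), "ori z",R.from_quat(r.current_orientation()).as_matrix()[:,2])
pic("pics/dummy.png",("top",280,200,100,80,6))
obs={1:([(276.7,202.3),(243.3,224),(255.7,208.3)],[(359.3,225.7),(394,229.7),(373.3,239.7)]),2:([(311,180),(278.7,200.7),(291.7,185.7)],[(317.7,217.3),(352.7,222.3),(332.3,232.7)])}
for k,(sc,tp) in obs.items():
    def f(v):
        x,z,a,y=v; C,S=np.cos(a),np.sin(a)
        P=w(np.array([[x+u*C-h*S,y+dy,z+u*S+h*C] for u,dy,h in((48,38,130),(48,-38,130),(24,0,138))]))
        return np.r_[(proj("scene",P)-sc).ravel(),(proj("top",P)-tp).ravel()]
    s=least_squares(f,[8,4,.96,0],x_scale=[5,5,.1,10]);x,z,a,y=s.x
    print(k,s.x.round(2),np.degrees(a).round(1),"cap",x+24*np.cos(a)-138*np.sin(a),z+24*np.sin(a)+138*np.cos(a));print(s.fun.reshape(-1,2).round(1).tolist())
E
```

```text
tcp [475.46942908   6.20157121  95.18433959] [-101.02619308   15.99230803   95.18433959] [[287.29464261 183.2713936 ]] [[331.49833231 237.44678781]] ori z [-0.08629742  0.01226302 -0.99619394]
1 [ -2.13  -8.26   0.85 -69.67] 49.0 cap -90.50121443826544 100.4094547660037
[[0.1, 0.0], [0.2, 0.0], [-1.2, 0.2], [-1.8, -0.9], [0.6, 1.1], [0.3, -0.8]]
2 [-2.94 -9.09  0.84 14.37] 48.1 cap -89.56663300125163 100.97979418648518
[[1.0, -0.1], [1.8, -0.3], [-1.8, 0.3], [-1.0, 0.3], [0.9, 1.3], [0.9, -0.9]]
```

View pics/dummy.png

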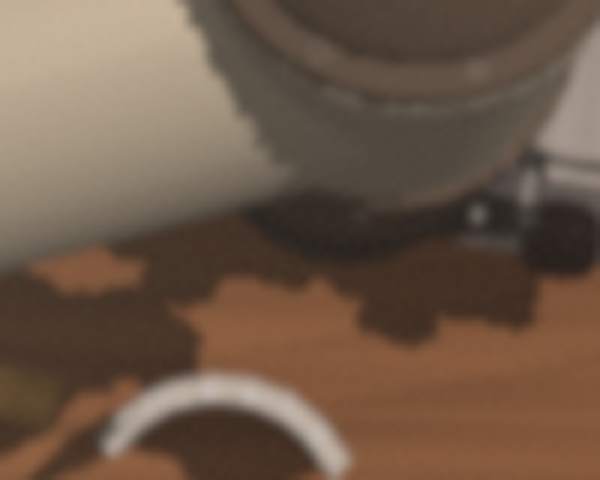

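The top crop only shows the arm overhead, so it tells me little. The TCP sat about 11 mm robot-side of the cap centre, so the pad edge barely covered the cap. A tool nearly crosswise to the tin axis covers the cap much better, so I check IK for that.

```bash
python3 - <<'E'
import h; from h import *; from cell import r
for Ad in(75,85):
  h.A=np.radians(Ad)
  for y in(-70,16):
    for sg in(1,-1):
      h.SG=sg; o=[]
      for s in(55,40,30,20,10,0):
        t=np.radians(s);P,q=cap(t,31-48*np.cos(t),9,y,L=19,m=-.5);k=r.ik(P,q);o.append(None if k is None else [float(v) for v in np.round(k,1)])
      print(Ad,y,sg,o[0],o[2],o[4],o[5])
E
```

```text
75 -70 1 [0.1, 0.4, -0.2, -0.1, -1.2, -1.8] [0.1, 0.7, 0.2, -0.1, -1.8, -1.8] [0.0, 0.9, 0.5, -0.2, -2.2, -1.8] [0.0, 1.1, 0.7, -0.2, -2.5, -1.8]
75 -70 -1 [0.1, 0.4, -0.2, -0.1, -1.2, 1.4] [0.1, 0.7, 0.2, -0.1, -1.8, 1.4] [0.0, 0.9, 0.5, -0.2, -2.2, 1.4] [0.0, 1.1, 0.7, -0.2, -2.5, 1.3]
75 16 1 [0.3, 0.4, -0.2, -0.1, -1.3, -1.9] [0.2, 0.7, 0.2, -0.2, -1.8, -1.9] [0.1, 0.9, 0.5, -0.3, -2.3, -1.9] [0.1, 1.1, 0.7, -0.4, -2.5, -2.0]
75 16 -1 [0.3, 0.4, -0.2, -0.1, -1.3, 1.2] [0.2, 0.7, 0.2, -0.2, -1.8, 1.3] [0.1, 0.9, 0.5, -0.3, -2.3, 1.2] [0.1, 1.1, 0.7, -0.4, -2.5, 1.2]
85 -70 1 [0.1, 0.5, -0.1, -0.1, -1.4, -1.8] [0.0, 0.8, 0.3, -0.2, -2.0, -1.7] [0.0, 1.0, 0.6, -0.2, -2.4, -1.8] [0.0, 1.1, 0.7, -0.3, -2.6, -1.9]
85 -70 -1 [0.1, 0.5, -0.1, -0.1, -1.4, 1.4] [0.0, 0.8, 0.3, -0.2, -2.0, 1.4] [0.0, 1.0, 0.6, -0.2, -2.4, 1.3] [0.0, 1.1, 0.7, -0.3, -2.6, 1.3]
85 16 1 [0.2, 0.5, -0.1, -0.2, -1.4, -1.9] [0.2, 0.8, 0.3, -0.3, -2.0, -1.9] [0.1, 1.0, 0.6, -0.4, -2.4, -1.9] [0.1, 1.1, 0.8, -0.5, -2.6, -2.1]
85 16 -1 [0.2, 0.5, -0.1, -0.2, -1.4, 1.3] [0.2, 0.8, 0.3, -0.3, -2.0, 1.3] [0.1, 1.0, 0.6, -0.4, -2.4, 1.2] [0.1, 1.1, 0.8, -0.5, -2.6, 1.1]
```

```bash
sed -i 's/^A=.*/A=np.radians(75)/; s/L=14,m=2.5/L=19,m=0/' h.py; python3 - <<'E'
from go import *
P=np.array(r.current_eef_pos()); r.move_l((P+[0,0,120]).tolist(),rate=250); r.let_go()
grab(16); pic("pics/g3.png",("scene",220,100,160,130,3))
E
```

```text
f [-0.2 -0.  -0.4]
w 0.0005490732570298889 gf 0.0 f [0.1 0.5 0.4] t 9.3833
```

```bash
python3 - <<'E'
from go import *
print(lane(r.current_eef_pos()),R.from_quat(r.current_orientation()).as_matrix().round(2).tolist())
pic("pics/g4.png",("scene",220,100,160,130,4))
pic("pics/g4w.png",("wrist",0,0,640,400,1))
a=cv2.resize(cv2.imread("pics/g4w.png"),(480,300));b=cv2.imread("pics/g4.png")[:, :640]
b=cv2.resize(b,(480,390))[:300];cv2.imwrite("pics/g5.png",np.vstack([a,b]))
E
```

```text
[-103.44729487   16.00236166   89.28837541] [[-0.93, 0.14, -0.34], [0.13, 0.99, 0.05], [0.34, -0.0, -0.94]]
```

View pics/g5.png

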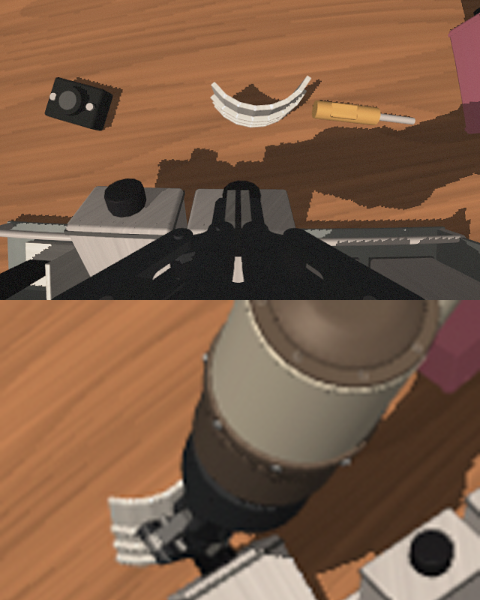

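```bash
python3 - <<'E'
from go import *
P=np.array(r.current_eef_pos());Rt=R.from_quat(r.current_orientation()).as_matrix();c=r.read_camera("wrist");M=np.array(c["mount"])
def wray(uv,yl):
    q=np.append(cv2.undistortPoints(np.array([[uv]],float),c["mtx"],c["dist_coeffs"])[0,0],1)
    o=lane(P+Rt@M[:3,3]);v=Rl.inv().apply(Rt@M[:3,:3]@q);return o,v,o+v*(yl-o[1])/v[1]
print(M.round(2).tolist(),c["mtx"][0],c["dist_coeffs"])
o,v,X=wray((167,264),-70);print("cam",o,"dir",v,"cap1@y-70",X)
for s in (0.85,.9,1,1.1): print(o+s*(X-o))
# tin top front/rear corners of tin1
for n,uv in(("rear-L?",(92,308)),("rear-R",(240,312)),("front-L",(137,250)),("front-R",(248,254))):
    print(n,[ (o+v2*k).round() for v2 in [wray(uv,-70)[1]] for k in ((100-o[2])/v2[2],(85-o[2])/v2[2],(118-o[2])/v2[2])])
# expected TCP (and grasp pt) pixels
Mi=np.linalg.inv(M)
for z in(0,-10,-19):
    q=Mi@[0,0,z,1];print(cv2.projectPoints(q[:3].reshape(1,3),np.zeros(3),np.zeros(3),c["mtx"],c["dist_coeffs"])[0].ravel())
E
```

```text
[[0.0, -0.95, -0.32, 80.47], [1.0, 0.0, 0.0, -0.03], [-0.0, -0.32, 0.95, -175.8], [0.0, 0.0, 0.0, 1.0]] [331.80004659   0.         317.02176621] [-0.06748399  0.          0.          0.          0.        ]
cam [-118.96286442   15.96584757  281.98973524] dir [ 0.15731762 -0.45873949 -1.00516829] cap1@y-70 [-89.48220622 -70.          93.62543273]
[-93.90430495 -57.10512286 121.88007811]
[-92.43027204 -61.40341524 112.46186298]
[-89.48220622 -70.          93.62543273]
[-86.5341404  -78.59658476  74.78900248]
rear-L? [array([ -65., -111.,  100.]), array([ -60., -122.,   85.]), array([-70., -99., 118.])]
rear-R [array([-64., -26., 100.]), array([-60., -30.,  85.]), array([-70., -22., 118.])]
front-L [array([-98., -84., 100.]), array([-96., -93.,  85.]), array([-100.,  -74.,  118.])]
front-R [array([-96., -22., 100.]), array([-94., -25.,  85.]), array([-99., -18., 118.])]
[316.72885781 239.51715893]
[316.73103722 247.09661565]
[316.73322042 254.61487001]
```

```bash
python3 - <<'E'
from go import *
P=np.array(r.current_eef_pos()); n=Rl.apply([.819,0,-.574]); f0=np.array(r.current_ft_force())
for k in range(1,13):
    r.move_l((P+n*k*1.5).tolist(),rate=30); f=np.array(r.current_ft_force())-f0
    print(k*1.5,f.round(1))
    if np.linalg.norm(f)>4: break
print(r.current_time_s())
pic("pics/p1.png",("scene",220,130,160,110,5))
E
```

```text
1.5 [ 0.4 -0.   1.2]
3.0 [-0.1 -0.1  0.9]
4.5 [-1.1  0.1  0.4]
6.0 [-1.1  0.1  0.9]
7.5 [-1.  -0.8  0. ]
9.0 [ 0.3 -1.   0.3]
10.5 [-0.7 -1.2  0.1]
12.0 [-3.5  1.7  5.8]
11.5833
```

```bash
python3 - <<'E'
from go import *
a=r.read_camera("wrist")["frame"][180:350,120:440]; b=r.read_camera("scene")["frame"][130:240,220:380]
cv2.imwrite("pics/p2.png",np.vstack([cv2.resize(a,(560,298),interpolation=2),cv2.resize(b,(436,300),interpolation=2)[:, :436] if 0 else cv2.copyMakeBorder(cv2.resize(b,(436,300),interpolation=2),0,0,0,124,0)]))
E
```

```text
(no output)
```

View pics/p2.png

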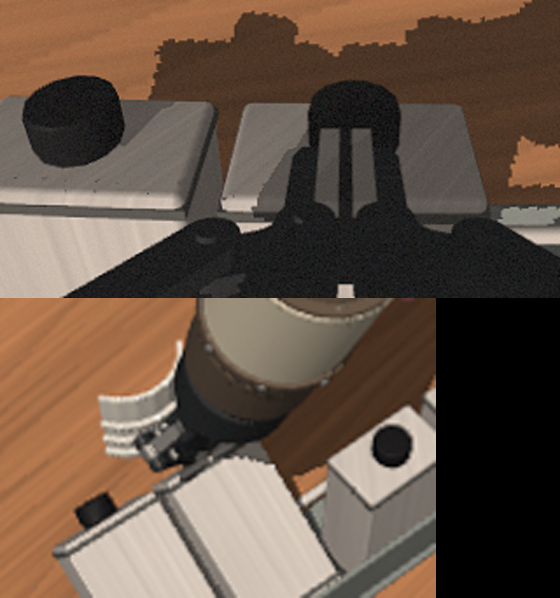

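The fingers met something about 11 mm late, so one of my position or fingertip assumptions is off. I retract, take several free wrist views, locate the caps numerically, and mark where the TCP projects.

```bash
python3 - <<'E'
from go import *; import pickle
Rt=R.from_quat(r.current_orientation()).as_matrix();P=np.array(r.current_eef_pos())
r.move_l((P-Rt[:,2]*100).tolist(),rate=250)
out=[]
for x,y in((-150,-30),(-60,-30),(-190,-30)):
    r.goto(w([x,y,230]).tolist(),oriy(0,1).tolist()); r.dwell(.15)
    pos,q=r.current_eef_pos(),r.current_orientation();c=r.read_camera("wrist");out.append((pos,q,c))
pickle.dump(out,open("wr.pkl","wb"));print(r.current_time_s())
ims=[]
for pos,q,c in out[:2]:
    im=c["frame"].copy();Mi=np.linalg.inv(np.array(c["mount"]));Rq=R.from_quat(q)
    def pj(Pt): # tool coords
        k=Mi@np.append(Pt,1);return cv2.projectPoints(k[:3].reshape(1,3),np.zeros(3),np.zeros(3),c["mtx"],c["dist_coeffs"])[0].ravel()
    for Pt,col in((np.zeros(3),(0,0,255)),(np.array([0,0,-19.]),(0,255,255))):
        u=pj(Pt);cv2.drawMarker(im,tuple(int(v) for v in u),col,0,8,1)
    for y in(-70,16):
        u=pj(Rq.inv().apply(w([-90.8,y,102.8])-pos));print(u.round());cv2.drawMarker(im,tuple(int(v) for v in u),(0,255,0),0,8,1)
    ims.append(cv2.resize(im,(480,300)))
cv2.imwrite("pics/w1.png",np.vstack(ims))
E
```

```text
14.5
[276. 241.]
[363. 241.]
[273. 151.]
[367. 151.]
```

View pics/w1.png

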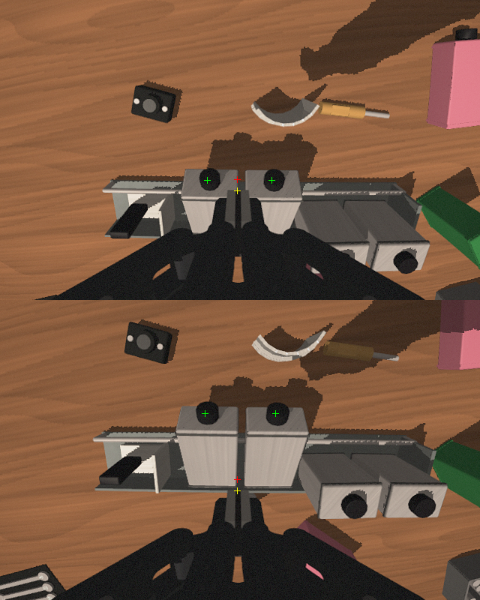

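The green marks (model caps) sit exactly on the real caps at (208,180) and (271,180), so the tin pose is right. The fingers, however, appear to end below the red TCP mark. I find their true end from the pixels that stay constant across the three views.

```bash
python3 - <<'E'
from go import *; import pickle
out=pickle.load(open("wr.pkl","rb"));F=np.stack([c["frame"].astype(float) for _,_,c in out]);s=F.std(0).max(2)
for row in range(200,330,6): print(row," ".join(f"{int(v):3d}" for v in s[row,285:350:4])," | "," ".join(f"{int(v):3d}" for v in F[0,row,285:350:4,1]))
c=out[0][2];Mi=np.linalg.inv(np.array(c["mount"]))
for x in(-11,0,11):
  for z in(0,-19,-38): 
    k=Mi@[x,0,z,1];print(x,z,cv2.projectPoints(k[:3].reshape(1,3),np.zeros(3),np.zeros(3),c["mtx"],c["dist_coeffs"])[0].ravel().round())
E
```

```text
200  50  49  50  50  52  49  53  54  45  41  42  53  52  49  49  47  49  |   51  52  57  49  49  51  46  42  50  50  48  43  48  55  54  51  51
206  52  47  50  49  51  48  49  51   9  14  31  52  52  51  51  53  49  |   47  53  52  55  52  55  52  51  52  51  50  43  50  48  43  43  49
212  50  50  54  51  53  51  52  56   8   9   7  53  55  50  53  49  50  |   48  49  44  48  53  49  46  50  47  50  57  53  51  49  48  52  52
218  62  57  57  57  58  56  60  55   8   8  16  54  54  56  52  55  49  |   55  51  57  52  55  47  50  50  50  52  53  54  47  50  59  52  50
224  59  54  54  55  61  59  57  55   9  10  18  54  50  52  54  51  56  |   51  58  54  52  55  53  55  55  57  56  51  56  52  57  52  55  53
230  64  64  49  53  52  48  50  44   7   8  18  47  44  44  49  47  47  |   25  27  82  77  89 102 107 111  63  51  51 110 104 108 104 111 105
236  65  66  51  48  52  49  49  45  12  10  22  51  48  49  48  47  48  |   14  20  66  82 105 108 109 106  62  53  50 115 107 106 110 109 111
242  61  67  55  49  51  50  47  46  10  12  13  50  48  49  47  51  48  |   28  25  48 108 
[... 1532 characters left out ...]
  6   6   8   3   6   4   5   6  |   27  18  24  26  26  18  21  21  26  31  24  18  25  20  22  21  25
314   3   2  10   6   4   6   6   3   2   3   4   5   6   4   7   5   5  |   25  25  26  27  28  25  22  29  33  30  22  34  25  30  31  27  34
320   3   4   3   6  10   2   2   7   2   6   3   5   3   4   4   2   4  |   20  30  26  24   7  31  21  23  26  29  30  25  28  27  36  27  20
326   6   5   7  10   2   6   4   5   5   4   5   2   5   4   6   4   2  |   35  25  34  28  26  32  28  24  25  15  25  34  36  31  34  28  23
-11 0 [317. 257.]
-11 -19 [317. 273.]
-11 -38 [317. 293.]
0 0 [317. 240.]
0 -19 [317. 255.]
0 -38 [317. 273.]
11 0 [317. 222.]
11 -19 [317. 236.]
11 -38 [317. 252.]
```

The fingertips end about row 252, which is roughly 37 mm short of the nominal TCP. That matches both misses and the probe contact. I redo the grasp 36 mm deeper along the tool, guarded by force.

```bash
cat >> go.py <<'E'
def grab2(y,deep=36):
    P,q=cap(t0,8.5,4,y,back=110); r.goto(P,q)
    P,q=cap(t0,8.5,4,y,back=0); r.move_l(P,q,rate=150); f0=np.array(r.current_ft_force())
    for b in range(6,deep+1,6):
        P,q=cap(t0,8.5,4,y,back=-b); r.move_l(P,q,rate=50); f=np.array(r.current_ft_force())-f0
        if np.linalg.norm(f)>6: print("contact",b,f.round(1)); break
    r.gripper_close(60); print("w",r.current_width(),"gf",r.current_grasp_force(),"f",np.round(r.current_ft_force(),1),"t",r.current_time_s())
E
python3 - <<'E'
from go import *
P=np.array(r.current_eef_pos()); r.let_go(); grab2(16)
E
```

```text
w 0.30319030387763535 gf 58.80893111228943 f [-0.9  0.9  1.2] t 19.0167
```

Cap gripped (width about 26 mm, 59 N). Now I swing the tin up.

```bash
cat >> go.py <<'E'
def up(y,y2=None,deep=36):
    y2=y if y2 is None else y2
    wp=[(55,7,8)]+[(s,31-48*np.cos(np.radians(s)),9) for s in(48,38,28,18,9,0)]+[(0,-17,5)]
    L=[cap(np.radians(s),x,z,y+(y2-y)*(55-s)/55,back=-deep) for s,x,z in wp]
    for P,q in L: assert r.ik(P,q) is not None
    for P,q in L:
        try: r.move_l(P,q,rate=70)
        except r.PlanningError as e: print("PE",e); r.goto(P,q)
        print(np.round(r.current_ft_force(),1),end=" ")
    print("w",r.current_width(),"gf",r.current_grasp_force(),"t",r.current_time_s())
E
python3 - <<'E'
from go import *
up(16)
a=r.read_camera("scene")["frame"][110:310,180:440]; b=r.read_camera("wrist")["frame"]
cv2.imwrite("pics/u1.png",np.vstack([cv2.resize(a,(455,350),interpolation=2),cv2.resize(b,(455,250),interpolation=3)]))
E
```

```text
[ 0.3  1.2 -2.1] [ 2.  -0.5 -4.2] [-0.1  0.6 -4.5] [-1.1  0.2 -4.7] [-0.1 -0.5 -4.5] [ 0.8 -0.  -4.3] [-0.  -0.2 -4.9] [0.6 0.3 2. ] w 0.2993435702738104 gf 59.5984160900116 t 22.1
```

View pics/u1.png

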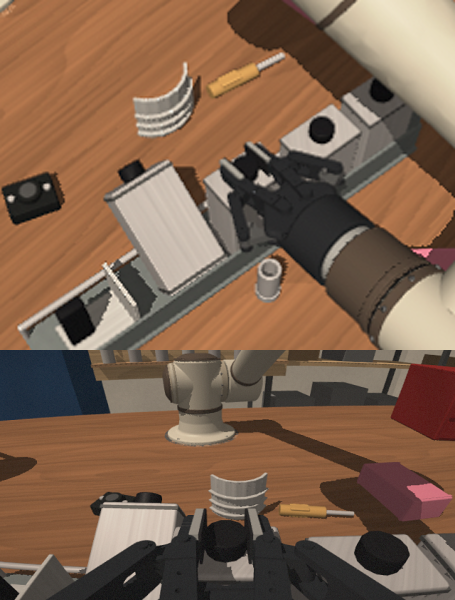

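Tin 2 stands upright, still gripped, with the standing tins at scene-crop (320,130) and (380,90) untouched. I release it, go straight up, and do the same with tin 1.

```bash
python3 - <<'E'
from go import *
def rel():
    r.let_go(); P=np.array(r.current_eef_pos()); r.move_l((P+[0,0,90]).tolist(),rate=150); print("f",np.round(r.current_ft_force(),1))
rel(); grab2(-70)
if r.current_width()>.2:
    up(-70); rel()
    P=w([0,-174+24.5-60,260]).tolist(); print(r.ik(P,ori(0,-1).tolist()))
    for k in("scene","top"): cv2.imwrite(f"pics/after_{k}.png",r.read_camera(k)["frame"])
    print(r.current_time_s())
E
```

```text
f [ 0.3 -0.5 -0.4]
w 0.30133106732632287 gf 58.817793130874634 f [-0.3 -0.4  1.2] t 27.5917
[ 0.7  0.  -2.1] [ 0.1  0.3 -3.2] [-0.2  0.6 -3.8] [ 0.3  0.2 -4.4] [-0.3  0.  -3.7] [-0.1 -0.5 -3.4] [ 0.1  0.7 -3.2] [ 0.6 -0.4 -0.3] w 0.3016311198975177 gf 59.252291321754456 t 30.675
f [-0.8  0.  -0.6]
[-0.12827539  0.29090394  0.02395686  0.         -1.30384925 -0.01287729]
32.1333
```

Both lifts look good. Now the row stop: I grip its tab and push toward the end wall, guarded by force.

```bash
python3 - <<'E'
from go import *
y0=-174+24.5-60; q=ori(0,-1).tolist()
r.goto(w([0,y0,200]).tolist(),q); f0=np.array(r.current_ft_force())
for z in(100,75,55,40):
    r.move_l(w([0,y0,z]).tolist(),q,rate=120); f=np.array(r.current_ft_force())-f0
    if np.linalg.norm(f)>8: print("contact",z,f); break
r.gripper_close(40); print("w",r.current_width(),r.current_grasp_force(),r.current_time_s())
if r.current_width()>.08:
    f0=Rl.inv().apply(r.current_ft_force())
    for d in list(range(10,81,10))+list(np.arange(82,108,1.5)):
        r.move_l(w([0,y0+d,z]).tolist(),q,rate=50); f=Rl.inv().apply(r.current_ft_force())-f0
        print(d,f.round(1))
        if f[1]<-14: break
    print(lane(r.current_eef_pos()),r.current_time_s())
E
```

```text
w 0.1545798293778329 43.12027394771576 36.3167
10 [-0.2  1.9  0.3]
20 [1.3 2.1 0.3]
30 [1.6 2.5 1.7]
40 [2.7 1.4 2.9]
50 [ 4.3 -0.1  2.1]
60 [ 4.3 -2.2  1.1]
70 [ 5.1 -2.6  0.5]
80 [ 5.1 -2.9  1.3]
82.0 [ 6.  -5.   0.3]
83.5 [ 5.5 -6.7  0.7]
85.0 [ 6.  -7.3 -0.6]
86.5 [ 6.6 -8.2  0.6]
88.0 [ 5.8 -8.7 -0.7]
89.5 [ 6.5 -8.3  0.1]
91.0 [ 6.7 -7.1  0.7]
92.5 [ 6.5 -7.9 -0.3]
94.0 [ 7.1 -8.3 -0.5]
95.5 [  7.5 -15.1  -0.7]
[   1.07133865 -117.19767297   40.29120188] 41.6167
```

```bash
python3 - <<'E'
from go import *
q=ori(0,-1).tolist(); y0=-209.5
for d in(95.5,97,98.5,100,101.5):
    r.move_l(w([0,y0+d,40]).tolist(),q,rate=40); r.dwell(.15); f=Rl.inv().apply(r.current_ft_force())
    print(d,f.round(1),lane(r.current_eef_pos()).round(1),r.current_width())
    if f[1]<-28: break
print(r.current_time_s())
E
```

```text
95.5 [  8.2 -13.7   2.2] [   1.1 -117.2   40.3] 0.15485612397719156
97 [  8.9 -19.9   0.7] [   1.1 -117.2   40.3] 0.15665030283791104
98.5 [ 10.  -26.6   0.3] [   1.  -117.2   40.3] 0.15647779630007755
100 [  9.7 -32.8   0.1] [   1.  -117.2   40.3] 0.1575380799632821
43.2167
```

Hard stop after 92 mm of travel, about 0.117–0.120. I release, back off and check the caps and tab numerically.

```bash
python3 - <<'E'
from go import *
r.let_go(); P=np.array(r.current_eef_pos()); r.move_l((P+[0,0,180]).tolist(),rate=200)
P=np.array(r.current_eef_pos()); r.move_l((P+[-250,-60,0]).tolist(),rate=250)
r.dwell(.3); print(r.current_time_s(),np.round(r.current_ft_force(),1))
C={k:r.read_camera(k) for k in("scene","top")}
Y=[212,136,60,-16]
M={};U={}
for k,c in C.items():
    cv2.imwrite(f"pics/end_{k}.png",c["frame"]); g=cv2.cvtColor(c["frame"],cv2.COLOR_BGR2GRAY)
    M[k]=np.c_[cv2.Rodrigues(c["rvec"])[0],c["tvec"].ravel()]
    pr=cv2.projectPoints(w(np.array([[12,y,147.] for y in Y])),c["rvec"],c["tvec"],c["mtx"],c["dist_coeffs"])[0][:,0]
    n,lab,st,ce=cv2.connectedComponentsWithStats((g<45).astype(np.uint8)); U[k]=[]
    for u in pr:
        i=1+np.argmin(np.where(st[1:,4]>40,np.linalg.norm(ce[1:]-u,axis=1),1e9)); print(k,u.round(),ce[i].round(1),st[i,4]); U[k].append(ce[i])
    U[k]=cv2.undistortPoints(np.array(U[k])[:,None],c["mtx"],c["dist_coeffs"])[:,0]
X=cv2.triangulatePoints(M["scene"],M["top"],U["scene"].T,U["top"].T);print(lane((X[:3]/X[3]).T).round(1))
# bystanders unchanged? compare with first pictures
import pickle; d=pickle.load(open("cams.pkl","rb"))
for nm,(x,y,a,b) in {"shroud":(252,140,40,48),"block":(180,205,36,35),"probe":(298,138,45,28),"socket":(324,255,20,28)}.items():
    A=d["scene"]["frame"][y:y+b,x:x+a].copy();big=C["scene"]["frame"][y-15:y+b+15,x-15:x+a+15]
    m=cv2.minMaxLoc(cv2.matchTemplate(big,A,cv2.TM_CCOEFF_NORMED));print(nm,round(m[1],2),np.array(m[3])-15)
E
```

```text
46.4417 [0.5 0.2 0.3]
scene [402. 155.] [402.  157.9] 149
scene [373. 175.] [372.8 178. ] 161
scene [342. 196.] [340.4 197.3] 168
scene [309. 219.] [307.9 219.6] 185
top [244. 164.] [179.7 155.2] 124
top [282. 170.] [179.7 155.2] 124
top [319. 176.] [396. 204.] 74
top [357. 182.] [396. 204.] 74
[[  3.8 312.6  94.1]
 [  9.7 269.2 115.1]
 [ 16.1 -35.5 265. ]
 [  2.9 -61.3 185.5]]
shroud 0.94 [0 0]
block 1.0 [0 0]
probe 1.0 [0 0]
socket 1.0 [0 0]
```

```bash
python3 -c "
from cell import r
print(r.finish_job())"
```

```text
the job is handed in; nothing more can be done
None
```

I handed the job in at about 46 s on the robot's clock; the hand-in returned no verdict. By my checks, all four tins stand upright in the lane, the row stop is pushed against the row to a hard stop (about 0.117–0.120 m), and the parts around the lane match their starting picture.

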